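# Let the bar muddler swing down and hang it in its stand

## Robot

A 6-joint arm with a two-finger parallel gripper is mounted at the origin on a cart in front of the work surface, level with it; the furniture and walls round the work are solid. World frame = base frame: x ahead of the robot, y to its left, z up, the work surface at z = 0. Lengths are in m, angles in rad, forces in N, time in s.
With the tool pointing down it reaches from about 0.35 to 0.775 m from the base axis. Payload 7.3 kg.
Tool frame: the origin (TCP) lies at the very end of the fingers, on their centre line; the grasp point (between the pads) lies 19 mm behind it (robot.tcp_to_grasp is the distance from the TCP to the grasp point, in m); z points along the fingers, y is the direction in which the jaws open and shut (so a half turn about z gives the same grasp; the last joint's range is limited). The gripper opens to 92 mm and grips with 3 to 60 N. Pads are 19 mm wide; open, the fingers measure 130 mm over their backs; the gripper's body (75 mm by 190 mm) begins 47 mm behind the grasp point.
Start: joints at [-0.146, 0.342, 1.524, -0, 1.275, -0.146], TCP at [0.525, 0, 0.227] pointing down, gripper open.
Joint ranges: [-2.53, 2.53], [-0.77, 2.02], [0.04, 2.7], [-1, 4.14], [0.28, 2.66], [-3.11, 3.11]. Speed limits (rad/s): [2.57, 2.57, 3.14, 3.14, 3.14, 3.14].

## Interface

Orientations are given as [roll, pitch, yaw] about the fixed x, y, z axes, in that order (R = Rz(yaw) Ry(pitch) Rx(roll)).
In Python, from cell import robot gives the robot as it stands.
- The arm moves only by the tool arm_command, never from a script. Its argument "motion" is a list that holds one entry, the list of rows, each a list of 7 numbers: the turn, a rotation vector about the tool's x, y, z in units of 90 degrees (1.0 is 90 degrees), then the shift along the tool's x, y, z in units of 30 cm (1.0 is 30 cm), then the opening, from -1 (shut) to 1 (fully open). In form: [[[wx, wy, wz, tx, ty, tz, grip], ...]]. A call has 1 to 8 rows; each row is the pose to reach, as a shift and turn from the pose commanded when the call began, along the tool's axes at that moment; what a row does not reach only later rows make up. A row lasts 1/10 s, in which the tool goes at most 50 mm and 8.59 degrees, less where a joint would pass 70% of its speed; a pose out of reach is approached as far as the arm can. A call with a number of a shift or a turn outside -1 to 1 is refused whole. A call with a gripper value outside its range is refused whole. The fingers move at their own pace and stop on an object; "grip_force" is the grip in N (left out, the last holds). Time passes only in rows, so rows that repeat a pose let the fingers close. It gives the time, the measured TCP pose, the force and the opening at its end, in the units of the state.
- robot.observe(): the state, without advancing time (a new reading comes with each control period).
- robot.read_camera(name): name is "scene" or "side" or "wrist"; returns a dict with "image" (384x512x3 uint8, red, green, blue), "z_map" (384x512 float32, m along the optical axis (not along the pixel's ray), 0 where there is no reading), "fov_y" (degrees; the focal length in pixels is half the picture's height over the tangent of half this angle, whatever the lens; pixels are square), "cx", "cy" (the principal point, pixels), "k1" (the pictures are not rectified: a ray, as slopes to the right and down, at radius r is drawn at 1 + k1 r^2 times it, then the intrinsics apply), "cam_to_world" (4x4, takes a point from camera to world coordinates). Camera axes: x right, y down, z forward; pixel columns grow to the right and rows downward; lengths in m; the calibration is good to about 2 mm. A picture is of the moment at which its call begins.
- robot.hand_in(): hands the job in, once; it reports no verdict.
The state is a dict: "time": time; "qpos": joint angles; "qvel": joint speeds; "joint_efforts": joint torques, N m; "tool_pos": TCP position; "tool_rot": TCP orientation; "contact_force": force on the tool from outside, world axes, zero at the start; "torque": the same for the moment, N m; "opening": finger opening in m.
Only numpy, scipy, OpenCV 4.12 (cv2) and the standard library are available. Lean on these libraries where they do the work, as an engineer would, in place of code of your own. Each camera call takes 0.05 s, during which the arm holds its last target.

## Task

Pick the bar muddler with the black head and brass collar up by its wooden handle, ease your grip so that its heavy head swings down and it hangs straight from your fingers clear of the worktop, and grip it firmly again there, before taking it to the stand. Then hang it in the stand's fork by its collar, head down, and let go. Leave the other things where they are.

Things in the scene. Friction and masses are not known exactly. Their poses are not given: they have to be found in the camera images.
- muddler_bar: Bar muddler, 177 mm long, 0.14 to 0.23 kg, lying level: dark wood handle 18x18x62 mm, brass collar 40x40 mm, steel shaft 10 mm thick, heavy black head 40 mm across. Origin on its axis in the handle's middle, 20 mm over the worktop. x runs along the axis to the butt (butt +32 mm, collar -30 to -36, head -95 to -145); y, z square to the handle's flat sides, z up at the start.
- collar (a point): Point on the muddler's axis at the collar's underside (face towards the head), 36 mm from the handle's middle; axes as the muddler's.
- head (a point): Point on the muddler's axis at the end of its head, 145 mm from the handle's middle. At the origin are round brass studs (14 mm across) on both sides, facing along own y, 22 mm over both. It balances 115 mm from there towards the head: pinched at the studs it stays level at 40 N; easing over 2 s (12, 8, 6, 4 N) lets it swing down; loosened all at once it may slide out. 15 N or more is firm.
- stand: Fixed stand: wooden base 135x110x16 mm, dark steel post and at its top a level fork of two steel prongs (bars 10 mm thick, 20 mm apart). Origin on the worktop below the fork's middle. x points from the fork's open mouth to the post, z up. Mouth at x = -40 mm, post from +51 mm, no higher than the prongs' tops; base from -53 to +83 mm.
- fork (a point): Middle of the fork, between the prongs, at the height of their tops, 140 mm above the worktop; axes as the stand's. Prongs straight from x = -30 to +40 mm; their tips at the mouth spread and rise 6 mm. The shaft enters by the mouth with the collar above the prongs, and the collar then rests on them.
- coasters: Bystander: round stack of coasters, 98 mm across, 25 mm high; origin under its middle.
- glass: Bystander: clear cut glass, 80 mm across, 92 mm high; origin under its middle.
- opener: Bystander: dark blue flat bottle opener, 166 x 36 x 8 mm, lying; origin under its middle.
- bottle: Bystander: small brown bottle with a black cap, 44 mm across, 105 mm high; origin under its middle.
- candle_glass: Bystander: candle in a glass, 72 mm across, 71 mm high; origin under its middle.

How it is judged:
By the outcome, as a careful person would: the job done as asked, in the order asked, and still so for the second after the job is handed in, with the robot touching nothing.
It also fails if it takes over 54 s, if anything falls off the work surface, if the arm or the gripper's body presses on something with over 40 N, if the wrist force passes 120 N, or if a joint passes its speed limit or range.

## Working session

There is one attempt and no reset: what is moved stays moved. The work goes in short steps, Python scripts to look and compute and a tool call to move; the robot and the scene stay as the last step left them, time stands still between calls to the robot, and variables do not carry over. Pictures are saved under pics/ and viewed, and the job is handed in when it is done.

Besides the shell and the picture viewer there is one more tool, called after ">>>" as name([rows], argument=value, ...), one row to a line, values as JSON. arm_command: Moves the arm, as the interface text tells. Its arguments: {"type":"object","properties":{"motion":{"type":"array"},"grip_force":{"type":"number"}},"required":["motion"]}

```bash
ls; mkdir -p pics
cat > h.py <<'E'
import numpy as np, cv2
from cell import robot
from scipy.spatial.transform import Rotation as R
def cam(n):
    c=robot.read_camera(n); return c
def K(c):
    f=c["image"].shape[0]/2/np.tan(np.radians(c["fov_y"])/2)
    return np.array([[f,0,c["cx"]],[0,f,c["cy"]],[0,0,1]])
def rays(c,uv):
    uv=np.asarray(uv,float).reshape(-1,1,2)
    d=cv2.undistortPoints(uv,K(c),np.array([c["k1"],0,0,0,0])).reshape(-1,2)
    return np.c_[d,np.ones(len(d))]
def onplane(c,uv,z):
    T=c["cam_to_world"]; d=rays(c,uv)@T[:3,:3].T; o=T[:3,3]
    return o+d*((z-o[2])/d[:,2])[:,None]
def pts(c,uv):
    uv=np.asarray(uv).reshape(-1,2).astype(int); z=c["z_map"][uv[:,1],uv[:,0]]
    return (rays(c,uv)*z[:,None])@c["cam_to_world"][:3,:3].T+c["cam_to_world"][:3,3]
def cloud(c):
    h,w=c["z_map"].shape; v,u=np.mgrid[:h,:w]; uv=np.c_[u.ravel(),v.ravel()]
    return pts(c,uv).reshape(h,w,3)
def save(c,name): cv2.imwrite("pics/"+name+".png",cv2.cvtColor(c["image"],cv2.COLOR_RGB2BGR))
E
python3 - <<'E'
from h import *
print(robot.observe())
for n in("scene","side","wrist"):
    c=cam(n); save(c,n+"0"); np.savez(""+n+"0.npz",**c)
    print(n,c["fov_y"],c["k1"],c["cam_to_world"].round(3).tolist())
E
```

```text
pics
{'time': 0.0, 'qpos': array([-1.45995973e-01,  3.42719098e-01,  1.52501291e+00, -2.55462733e-06,
        1.27537424e+00, -1.46018318e-01]), 'qvel': array([ 0.00093062,  0.00136792,  0.00075744, -0.00082222,  0.00014226,
        0.0002766 ]), 'joint_efforts': array([ 7.61924657e-04, -4.31245601e+01, -2.44219762e+01,  7.17750052e-02,
        5.59406646e-02, -1.04314388e-04]), 'tool_pos': array([5.24601913e-01, 8.21225257e-05, 2.26048267e-01]), 'tool_rot': array([-3.14009481e+00, -2.17811619e-04,  1.57081925e+00]), 'contact_force': array([-0.09702855, -0.1967394 , -0.41565437]), 'torque': array([-0.06249487,  0.01346094,  0.0023156 ]), 'opening': 0.09212412623325872}
scene 44.843949572805904 -0.014110946385086498 [[0.539, -0.439, 0.719, -0.626], [-0.842, -0.278, 0.462, -0.776], [-0.003, -0.854, -0.519, 0.925], [0.0, 0.0, 0.0, 1.0]]
side 51.793898716716555 -0.14065012294888032 [[0.902, -0.269, 0.338, -0.003], [-0.432, -0.52, 0.737, -1.182], [-0.023, -0.811, -0.585, 1.01], [0.0, 0.0, 0.0, 1.0]]
wrist 58.596264383299754 -0.08387801198610816 [[1.0, 0.001, -0.001, 0.526], [0.0, -0.956, -0.294, 0.08], [-0.001, 0.294, -0.956, 0.383], [0.0, 0.0, 0.0, 1.0]]
```

View pics/scene0.png

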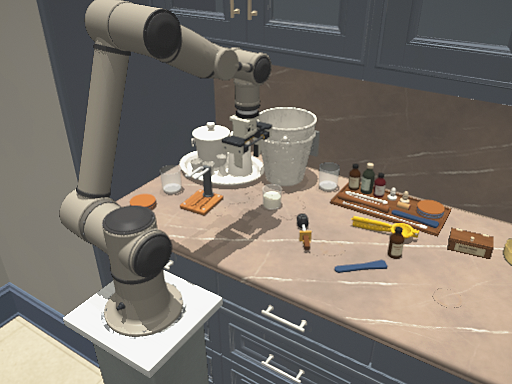

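View pics/side0.png

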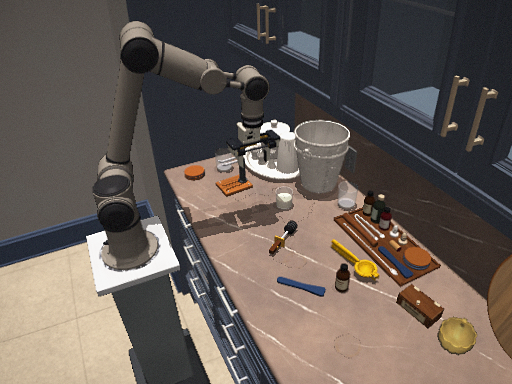

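View pics/wrist0.png

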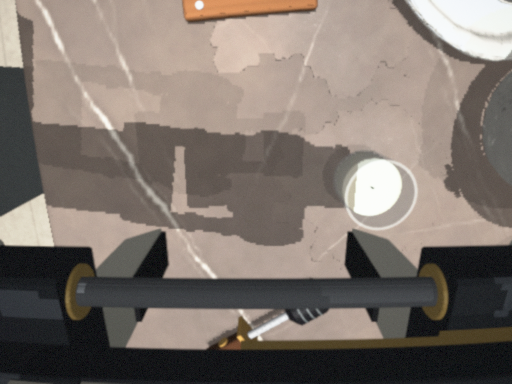

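Run:
```python
import cv2
a=cv2.imread("pics/scene0.png");b=cv2.imread("pics/side0.png")
import numpy as np
A=cv2.resize(a[200:264,270:340],None,fx=5.6,fy=5.6,interpolation=2)[:350,:390]
B=cv2.resize(b[210:265,255:325],None,fx=5.6,fy=5.6,interpolation=2)
C=cv2.resize(a[150:220,170:240],None,fx=4,fy=4,interpolation=2)
D=cv2.resize(b[140:210,200:270],None,fx=4,fy=4,interpolation=2)
o=np.zeros((600,800,3),np.uint8)
o[:308,:390]=A[:308];o[:308,400:792]=B;o[310:590,:280]=C;o[310:590,400:680]=D
cv2.imwrite("pics/z0.png",o)
```

```text
(no output)
```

View pics/z0.png

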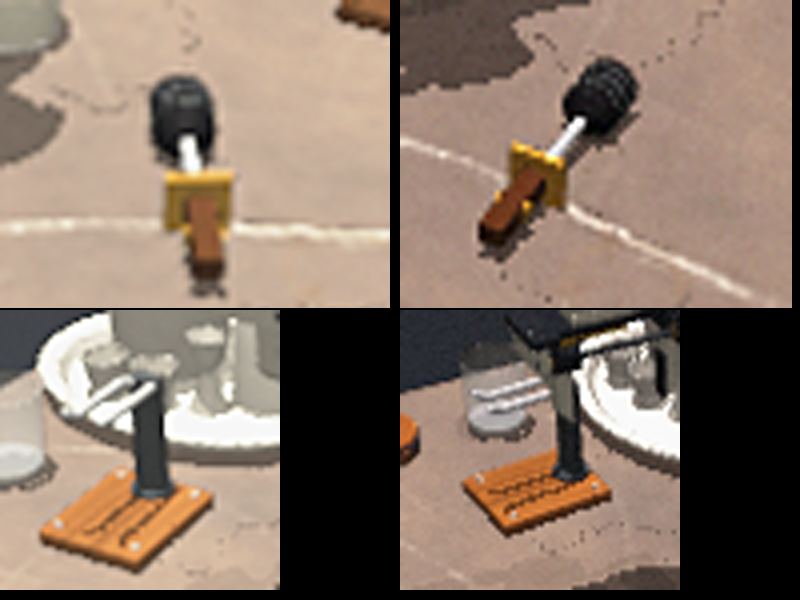

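Run:
```python
from h import *
for n in("scene","side"):
    c=dict(np.load(n+"0.npz")); P=cloud(c); I=c["image"].astype(int)
    m=(P[...,0]>.3)&(P[...,0]<.8)&(abs(P[...,1])<.5)
    hsv=cv2.cvtColor(c["image"],cv2.COLOR_RGB2HSV)
    # muddler blob: near region above table
    reg=np.zeros(m.shape,bool)
    if n=="scene": reg[205:255,285:325]=1
    else: reg[215:258,262:305]=1
    q=m&reg&(P[...,2]>.008)&(P[...,2]<.06)
    X=P[q]; print(n,len(X),X.min(0).round(3),X.max(0).round(3))
    xy=X[:,:2]; (ctr,sz,ang)=cv2.minAreaRect(xy.astype(np.float32)); print(ctr,sz,ang, cv2.boxPoints((ctr,sz,ang)).round(3).tolist())
    # stand orange base
    base=(hsv[...,0]<16)&(hsv[...,1]>130)&(P[...,2]>.008)&(P[...,2]<.025)&(P[...,1]>.05)&(P[...,0]<.6)
    nl,lab,st,ce=cv2.connectedComponentsWithStats(base.astype(np.uint8))
    for i in range(1,nl):
        if st[i,4]>40:
            X=P[lab==i]; r=cv2.minAreaRect(X[:,:2].astype(np.float32)); print("base",st[i].tolist(),r,X[:,2].mean(), cv2.boxPoints(r).round(3).tolist())
    # prongs
    q=(P[...,2]>.11)&(P[...,2]<.16)&(P[...,0]>.3)&(P[...,0]<.7)&(P[...,1]>.08)&(P[...,1]<.4)
    v,u=np.nonzero(q)
    if len(v): print("fork",len(v),u.min(),u.max(),v.min(),v.max(),P[q].min(0),P[q].max(0))
```

```text
scene 341 [ 0.454 -0.278  0.008] [ 0.629 -0.118  0.045]
(0.5529857277870178, -0.2086518555879593) (0.23205962777137756, 0.047215383499860764) 38.3838996887207 [[0.44699999690055847, -0.2619999945163727], [0.47699999809265137, -0.29899999499320984], [0.6589999794960022, -0.1550000011920929], [0.6290000081062317, -0.11800000071525574]]
base [180, 190, 43, 25, 511] ((0.509545624256134, 0.1980038434267044), (0.1362261027097702, 0.11234945058822632), 4.619235515594482) 0.017291320111846285 [[0.43700000643730164, 0.24899999797344208], [0.44600000977516174, 0.13699999451637268], [0.5820000171661377, 0.1469999998807907], [0.5730000138282776, 0.2590000033378601]]
fork 158 185 211 165 178 [0.45296311 0.17293943 0.11019684] [0.57287038 0.22156657 0.15021604]
side 295 [ 0.457 -0.276  0.009] [ 0.614 -0.167  0.043]
(0.5342007875442505, -0.2207508683204651) (0.18517956137657166, 0.04059154912829399) 34.253719329833984 [[0.44600000977516174, -0.25600001215934753], [0.4690000116825104, -0.28999999165534973], [0.621999979019165, -0.1850000023841858], [0.5989999771118164, -0.15199999511241913]]
base [184, 165, 20, 14, 124] ((0.3863442540168762, 0.37570446729660034), (0.09458190202713013, 0.08923136442899704), 60.49299621582031) 0.021018333969286592 [[0.3240000009536743, 0.3569999933242798], [0.4020000100135803, 0.31299999356269836], [0.4480000138282776, 0.39500001072883606], [0.3709999918937683, 0.4390000104904175]]
base [216, 175, 37, 20, 353] ((0.513924241065979, 0.19911599159240723), (0.13654904067516327, 0.11312434822320938), 2.5351402759552) 0.014703982935370922 [[0.4429999887943268, 0.2529999911785126], [0.4480000138282776, 0.14000000059604645], [0.5849999785423279, 0.1459999978542328], [0.5799999833106995, 0.2590000033378601]]
fork 87 218 244 157 165 [0.45493861 0.17086462 0.11092331] [0.5699552  0.22125411 0.1455329 ]
```

```bash
cat >> h.py <<'E'
def row(p,yaw,tilt=None):
    s=robot.observe(); R0=R.from_euler("xyz",s["tool_rot"]); p0=s["tool_pos"]
    R1=R.from_euler("xyz",[np.pi,0,yaw])
    t=R0.inv().apply(np.asarray(p)-p0)/0.3; w=(R0.inv()*R1).as_rotvec()/(np.pi/2)
    print("row",w.round(4).tolist(),t.round(4).tolist(),"t",round(s["time"],2),"pos",p0.round(4),"rot",s["tool_rot"].round(4),"F",s["contact_force"].round(1),"op",round(s["opening"],4))
E
python3 - <<'E'
from h import *
row([.426,-.294,.2],np.radians(34.25))
for n in("scene",):
    c=dict(np.load(n+"0.npz")); P=cloud(c)
    for l,u,v in[("candle",272,200),("pot",210,150),("bucketnear",285,165),("glassL",170,183),("tray",190,160)]:
        print(l,P[v,u].round(3))
    q=(P[...,2]>.15)&(P[...,0]>.55)&(P[...,0]<1.0)&(abs(P[...,1])<.5)
    print(P[q].min(0),P[q].max(0))
    q=(P[...,2]>.02)&(P[...,0]>.3)&(P[...,0]<.7)&(abs(P[...,1]-.2)<.2)
    v,u=np.nonzero(q)
    H,xe,ye=np.histogram2d(P[q][:,0],P[q][:,1],bins=[np.arange(.3,.72,.03),np.arange(0,.42,.03)],weights=None)
    print(H.astype(int))
E
```

```text
row [-0.0007, 0.0003, 0.6195] [-0.9802, -0.3289, 0.0875] t 0.15 pos [5.247e-01 1.000e-04 2.262e-01] rot [-3.1404e+00 -2.0000e-04  1.5708e+00] F [ 0.4 -0.  -0.4] op 0.0919
candle [ 0.617 -0.045  0.044]
pot [0.75  0.337 0.094]
bucketnear [ 0.777 -0.006  0.106]
glassL [0.504 0.344 0.051]
tray [0.695 0.402 0.054]
[ 0.55001216 -0.49996244  0.15000499] [0.99999742 0.49984832 0.74836766]
[[ 53   1   0   0   0   0   0   0   0   0   0   0   0]
 [ 31   1   0   0   0   0   0   0   0   0   0   5  18]
 [  5   0   0   0   0   0   0   0   0   0   6  42  33]
 [  2   0   0   0   0   0   0   0   0   0   3  34  30]
 [110  11   0   0   0   1   0   0   0   0   0   4  14]
 [152   3   0   0   4  13  23  15   2   0   0   0   0]
 [249   4   0   0   1  15  24  14   3   0   5 125  67]
 [ 40  22   0   0   0  14  30  23   1   0  82  32   0]
 [  4   5   0   0   1   7 204  57   5   0  18  18  44]
 [ 31   3   0   0   0   5   3   0   0   0   0   5  17]
 [ 53 116  31  95  72  38  36  22  14  15  17  11  10]
 [376 351 346 318 278 237 212 202 174 149 119  94  96]
 [ 19   0   0   0   4  20   4   0   0   0   0   0  24]]
```

>>> arm_command([
  [[0, 0, 0.62, -0.98, -0.33, 0.087, 1], [0, 0, 0.62, -0.98, -0.33, 0.087, 1], [0, 0, 0.62, -0.98, -0.33, 0.087, 1], [0, 0, 0.62, -0.98, -0.33, 0.087, 1], [0, 0, 0.62, -0.98, -0.33, 0.087, 1], [0, 0, 0.62, -0.98, -0.33, 0.087, 1], [0, 0, 0.62, -0.98, -0.33, 0.087, 1], [0, 0, 0.62, -0.98, -0.33, 0.087, 1]],
])

```text
time: 0.95
tool_pos: [0.425, -0.2957, 0.2]
tool_rot: [-3.141, 0.0, 0.593]
contact_force: [0.2, 0.3, -1.0]
opening: 0.0923
```

Run:
```python
from h import *
row([.426,-.294,.2],np.radians(34.25))
c=cam("wrist"); save(c,"w1"); np.savez("w1.npz",**c)
P=cloud(c); hsv=cv2.cvtColor(c["image"],cv2.COLOR_RGB2HSV)
```

```text
row [-0.0006, 0.0002, -0.0032] [0.0061, -0.0029, 0.0] t 0.95 pos [ 0.425  -0.2957  0.2   ] rot [-3.1407e+00  3.0000e-04  5.9270e-01] F [ 0.2  0.3 -1. ] op 0.0923
```

View pics/w1.png

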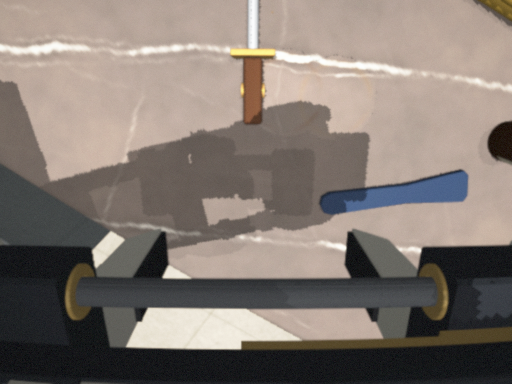

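Run:
```python
from h import *
c=dict(np.load("w1.npz")); P=cloud(c); I=c["image"]; hsv=cv2.cvtColor(I,cv2.COLOR_RGB2HSV)
ye=(hsv[...,0]>18)&(hsv[...,0]<32)&(hsv[...,1]>150); ye[:, :220]=0; ye[:,290:]=0; ye[140:]=0
st=ye.copy(); st[:75]=0
v,u=np.nonzero(st); 
for m in(u<253,u>=253): print("stud",u[m].mean(),v[m].mean(),m.sum(),u[m].min(),u[m].max(), onplane(c,[[u[m].mean(),v[m].mean()]],.02))
br=(hsv[...,0]<14)&(hsv[...,1]>110)&(hsv[...,2]>40); br[:,:225]=0;br[:,280:]=0;br[140:]=0; br[:54]=0
v,u=np.nonzero(br);print("handle",len(v),v.min(),v.max(),u.min(),u.max(),np.median(P[br][:,2]))
rows=np.arange(62,118); cu=np.array([np.nonzero(br[r])[0].mean() for r in rows if br[r].sum()>6]); rr=np.array([r for r in rows if br[r].sum()>6])
W=onplane(c,np.c_[cu,rr],.029)
(vx,vy,x0,y0)=cv2.fitLine(W[:,:2].astype(np.float32),cv2.DIST_HUBER,0,.01,.01).ravel(); print("dir",np.degrees(np.arctan2(vy,vx)),x0,y0)
# shaft
w=(hsv[...,1]<50)&(hsv[...,2]>110);w[:,:235]=0;w[:,270:]=0;w[46:]=0
rr=[r for r in range(3,44) if w[r].sum()>3]; cu=[np.nonzero(w[r])[0].mean() for r in rr]
S=onplane(c,np.c_[cu,rr],.024); print("shaft",S[0],S[-1],len(rr))
f=cv2.fitLine(np.r_[W[:,:2],S[:,:2]].astype(np.float32),cv2.DIST_HUBER,0,.01,.01).ravel();print("joint",np.degrees(np.arctan2(f[1],f[0])),f[2:])
v,u=np.nonzero(ye);v2=v<70
bb=onplane(c,[[253,u[0]*0+123]],.029);print("butt top edge",bb, "collar pix rows",v[v2].min(),v[v2].max())
print("collar top",onplane(c,[[253,v[v2].mean()]],.04), "cols",u[v2].min(),u[v2].max())
print("opener near",onplane(c,[[322,204],[466,180]],.008))
```

```text
<stdin>:6: RuntimeWarning: Mean of empty slice.
  ret = ret.dtype.type(ret / rcount)
Traceback (most recent call last):
ValueError: zero-size array to reduction operation minimum which has no identity
```

Run:
```python
from h import *
c=dict(np.load("w1.npz")); P=cloud(c); I=c["image"]; hsv=cv2.cvtColor(I,cv2.COLOR_RGB2HSV)
print(I[91,238:270].tolist()); 
ye=(hsv[...,0]>13)&(hsv[...,0]<32)&(hsv[...,1]>140)&(hsv[...,2]>90); ye[:, :220]=0; ye[:,290:]=0; ye[140:]=0
st=ye.copy(); st[:75]=0;st[105:]=0
v,u=np.nonzero(st); 
for m in(u<253,u>=253):
  if m.sum(): print("stud",u[m].mean(),v[m].mean(),m.sum(),u[m].min(),u[m].max(), onplane(c,[[u[m].mean(),v[m].mean()]],.022))
br=(hsv[...,0]<13)&(hsv[...,1]>110)&(hsv[...,2]>40); br[:,:225]=0;br[:,280:]=0;br[140:]=0; br[:54]=0
v,u=np.nonzero(br);print("handle",len(v),v.min(),v.max(),u.min(),u.max(),np.median(P[br][:,2]))
rr=np.array([r for r in range(60,120) if br[r].sum()>6]);cu=np.array([np.nonzero(br[r])[0].mean() for r in rr])
W=onplane(c,np.c_[cu,rr],.029)
(vx,vy,x0,y0)=cv2.fitLine(W[:,:2].astype(np.float32),cv2.DIST_HUBER,0,.01,.01).ravel(); print("dir",np.degrees(np.arctan2(vy,vx)),x0,y0)
w=(hsv[...,1]<50)&(hsv[...,2]>110);w[:,:235]=0;w[:,270:]=0;w[46:]=0
rr=[r for r in range(3,44) if w[r].sum()>3]; cu=[np.nonzero(w[r])[0].mean() for r in rr]
if rr:
  S=onplane(c,np.c_[cu,rr],.024); print("shaft",S[0],S[-1],len(rr))
  f=cv2.fitLine(np.r_[W[:,:2],S[:,:2]].astype(np.float32),cv2.DIST_HUBER,0,.01,.01).ravel();print("joint",np.degrees(np.arctan2(f[1],f[0])),f[2:])
print("butt top edge",onplane(c,[[253,123]],.029))
v,u=np.nonzero(ye);v2=v<70
print("collar top",onplane(c,[[253,v[v2].mean()]],.04), "cols",u[v2].min(),u[v2].max(),v[v2].min(),v[v2].max())
print("opener near",onplane(c,[[322,204],[466,180]],.008))
```

```text
[[189, 170, 158], [185, 166, 153], [213, 184, 146], [242, 221, 140], [247, 226, 132], [219, 182, 103], [144, 108, 66], [133, 90, 65], [134, 86, 57], [141, 92, 63], [139, 91, 63], [140, 93, 64], [139, 92, 61], [143, 95, 65], [141, 91, 66], [144, 96, 67], [142, 95, 66], [141, 94, 63], [145, 97, 67], [143, 94, 63], [144, 96, 69], [139, 91, 64], [131, 90, 62], [162, 129, 77], [228, 200, 112], [247, 230, 135], [233, 209, 129], [179, 157, 129], [185, 168, 155], [209, 191, 176], [215, 197, 183], [218, 196, 184]]
stud 243.33333333333334 87.33333333333333 6 243 244 [[ 0.48337772 -0.24140285  0.022     ]]
stud 261.625 89.125 8 261 262 [[ 0.49166949 -0.25667726  0.022     ]]
handle 1115 57 123 244 261 0.02823774490536224
dir 33.116013 0.4831294 -0.25178558
shaft [ 0.54922132 -0.20719868  0.024     ] [ 0.52080094 -0.22624199  0.024     ] 41
joint 33.942184 [ 0.51088226 -0.23297137]
butt top edge [[ 0.46127009 -0.267323    0.029     ]]
collar top [[ 0.5112925 -0.2339423  0.04     ]] cols 233 272 55 57
opener near [[ 0.42903639 -0.37875014  0.008     ]
 [ 0.54016393 -0.49451869  0.008     ]]
```

Run:
```python
from h import *
c=dict(np.load("w1.npz")); I=c["image"]
cv2.imwrite("pics/w1z.png",cv2.resize(cv2.cvtColor(I[40:130,210:300],cv2.COLOR_RGB2BGR),None,fx=6,fy=6,interpolation=0))
print(onplane(c,[[253,90],[253,91],[253,92]],.021))
```

```text
[[ 0.48641851 -0.25035505  0.021     ]
 [ 0.48564966 -0.25087048  0.021     ]
 [ 0.48487984 -0.25138654  0.021     ]]
```

View pics/w1z.png

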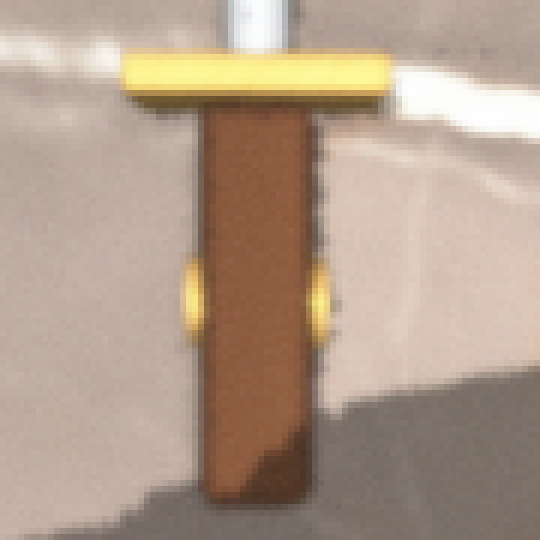

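Run:
```python
from h import *
row([.4865,-.2502,.08],np.radians(33.9))
row([.4865,-.2502,.003],np.radians(33.9))
```

```text
row [-0.0007, -0.0001, 0.0032] [0.2506, -0.007, 0.4007] t 1.0 pos [ 0.4255 -0.2943  0.2002] rot [-3.1405e+00 -1.0000e-04  5.9660e-01] F [-0.3  0.5 -0.2] op 0.0918
row [-0.0007, -0.0001, 0.0032] [0.2506, -0.0067, 0.6574] t 1.0 pos [ 0.4255 -0.2943  0.2002] rot [-3.1405e+00 -1.0000e-04  5.9660e-01] F [-0.3  0.5 -0.2] op 0.0918
```

>>> arm_command([
  [[0, 0, 0.003, 0.125, -0.007, 0.2, 0.3], [0, 0, 0.003, 0.25, -0.007, 0.2, 0], [0, 0, 0.003, 0.25, -0.007, 0.4, 0], [0, 0, 0.003, 0.25, -0.007, 0.5, 0], [0, 0, 0.003, 0.25, -0.007, 0.58, 0], [0, 0, 0.003, 0.25, -0.007, 0.62, 0], [0, 0, 0.003, 0.25, -0.007, 0.64, 0], [0, 0, 0.003, 0.25, -0.007, 0.64, 0]],
])

```text
time: 1.8
tool_pos: [0.4874, -0.2497, 0.009]
tool_rot: [3.141, -0.0, 0.594]
contact_force: [-0.6, 0.2, 0.4]
opening: 0.0455
```

Run:
```python
from h import *
row([.4865,-.2502,.003],np.radians(33.9))
c=cam("wrist"); save(c,"w2"); c=cam("side"); save(c,"s2")
```

```text
row [0.0003, -0.0002, 0.0013] [-0.0034, -0.0002, 0.02] t 1.8 pos [ 0.4874 -0.2497  0.009 ] rot [ 3.1411e+00 -3.0000e-04  5.9370e-01] F [-0.6  0.2  0.4] op 0.0455
```

View pics/w2.png

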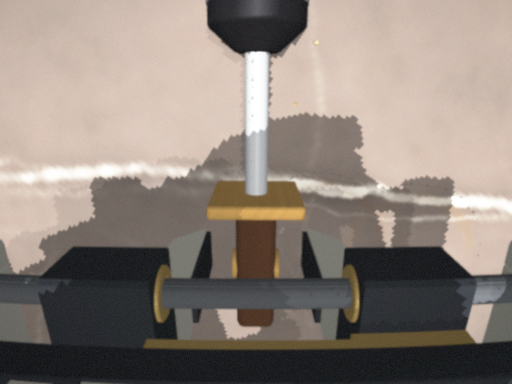

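>>> arm_command([
  [[0, 0, 0, -0.003, 0, 0.01, 0], [0, 0, 0, -0.003, 0, 0.02, 0], [0, 0, 0, -0.003, 0, 0.02, -1], [0, 0, 0, -0.003, 0, 0.02, -1], [0, 0, 0, -0.003, 0, 0.02, -1], [0, 0, 0, -0.003, 0, 0.02, -1], [0, 0, 0, -0.003, 0, 0.02, -1], [0, 0, 0, -0.003, 0, 0.02, -1]],
], grip_force=40)

```text
time: 2.7
tool_pos: [0.4862, -0.2507, 0.0027]
tool_rot: [3.141, -0.0, 0.592]
contact_force: [-0.4, 0.2, 1.9]
opening: 0.0213
```

>>> arm_command([
  [[0, 0, 0, 0, 0, -0.01, -1], [0, 0, 0, 0, 0, -0.03, -1], [0, 0, 0, 0, 0, -0.06, -1], [0, 0, 0, 0, 0, -0.1, -1], [0, 0, 0, 0, 0, -0.14, -1], [0, 0, 0, 0, 0, -0.18, -1], [0, 0, 0, 0, 0, -0.2, -1], [0, 0, 0, 0, 0, -0.2, -1]],
])

```text
time: 3.5
tool_pos: [0.4867, -0.251, 0.0639]
tool_rot: [3.139, -0.001, 0.592]
contact_force: [0.0, 0.6, -1.3]
opening: 0.0216
```

Run:
```python
from h import *
row([.4865,-.2502,.003],np.radians(33.9))
c=cam("wrist"); save(c,"w3"); c=cam("side"); save(c,"s3")
```

```text
row [0.0014, -0.0006, 0.0003] [0.0007, -0.003, 0.2032] t 3.5 pos [ 0.4867 -0.251   0.0639] rot [ 3.1393e+00 -9.0000e-04  5.9220e-01] F [ 0.   0.6 -1.3] op 0.0216
```

View pics/w3.png

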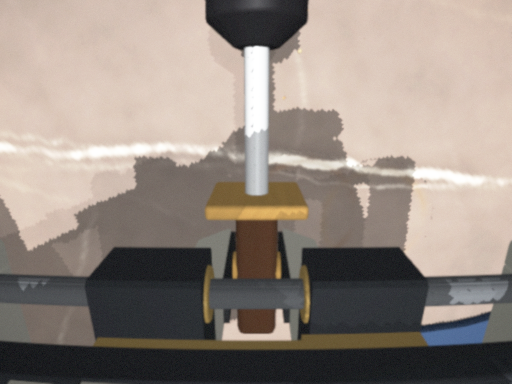

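View pics/s3.png

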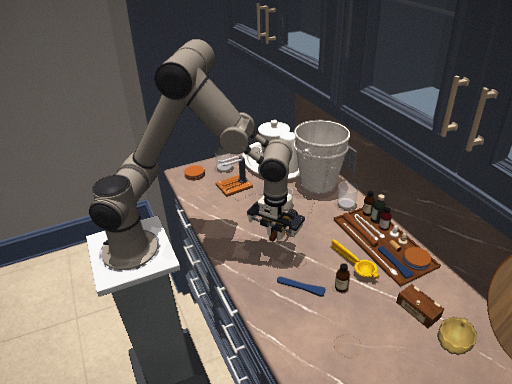

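>>> arm_command([
  [[0, 0, 0, 0, 0, -0.03, -1], [0, 0, 0, 0, 0, -0.12, -1], [0, 0, 0, 0, 0, -0.25, -1], [0, 0, 0, 0, 0, -0.38, -1], [0, 0, 0, 0, 0, -0.5, -1], [0, 0, 0, 0, 0, -0.58, -1], [0, 0, 0, 0, 0, -0.62, -1], [0, 0, 0, 0, 0, -0.62, -1]],
])

```text
time: 4.4
tool_pos: [0.4865, -0.2509, 0.2499]
tool_rot: [3.139, -0.001, 0.592]
contact_force: [-0.7, 0.1, -2.7]
opening: 0.0218
```

>>> arm_command([
  [[0, 0, 0, 0, 0, 0, -1], [0, 0, 0, 0, 0, 0, -1], [0, 0, 0, 0, 0, 0, -1], [0, 0, 0, 0, 0, 0, -1], [0, 0, 0, 0, 0, 0, -1]],
], grip_force=12)

```text
time: 4.9
tool_pos: [0.4861, -0.2506, 0.2482]
tool_rot: [-3.141, -0.0, 0.592]
contact_force: [0.7, -0.5, -1.8]
opening: 0.0215
```

Run:
```python
from h import *
row([.4865,-.2502,.003],np.radians(33.9))
c=cam("wrist"); save(c,"w4")
```

```text
row [-0.0004, -0.0, 0.0002] [0.0018, 0.0003, 0.8174] t 4.9 pos [ 0.4861 -0.2506  0.2482] rot [-3.141e+00 -1.000e-04  5.920e-01] F [ 0.7 -0.5 -1.8] op 0.0215
```

View pics/w4.png

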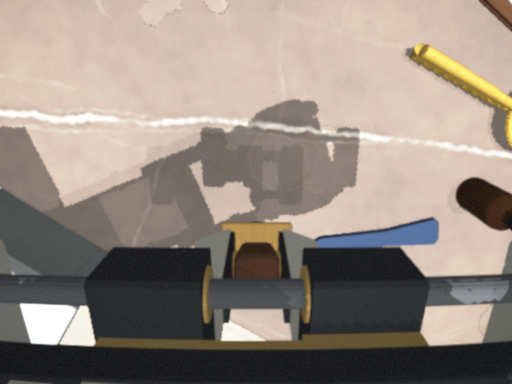

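>>> arm_command([
  [[0, 0, 0, 0, 0, 0, -1], [0, 0, 0, 0, 0, 0, -1], [0, 0, 0, 0, 0, 0, -1], [0, 0, 0, 0, 0, 0, -1], [0, 0, 0, 0, 0, 0, -1]],
], grip_force=8)

```text
time: 5.45
tool_pos: [0.4861, -0.2506, 0.2487]
tool_rot: [3.141, -0.0, 0.592]
contact_force: [0.7, -0.6, -1.5]
opening: 0.0221
```

>>> arm_command([
  [[0, 0, 0, 0, 0, 0, -1], [0, 0, 0, 0, 0, 0, -1], [0, 0, 0, 0, 0, 0, -1], [0, 0, 0, 0, 0, 0, -1], [0, 0, 0, 0, 0, 0, -1]],
], grip_force=6)

```text
time: 5.95
tool_pos: [0.4861, -0.2506, 0.2487]
tool_rot: [3.142, -0.0, 0.592]
contact_force: [0.1, 0.3, -1.4]
opening: 0.0216
```

Run:
```python
from h import *
row([.4865,-.2502,.003],np.radians(33.9))
c=cam("wrist"); save(c,"w5"); c=cam("side"); save(c,"s5"); c2=cam("scene"); save(c2,"c5")
a=cv2.imread("pics/s5.png");b=cv2.imread("pics/c5.png")
A=cv2.resize(a[180:280,230:330],None,fx=4,fy=4,interpolation=2);B=cv2.resize(b[150:250,250:350],None,fx=4,fy=4,interpolation=2)
cv2.imwrite("pics/z5.png",np.hstack([A,B]))
```

```text
row [0.0001, -0.0, 0.0003] [0.0017, -0.0004, 0.8188] t 5.95 pos [ 0.4861 -0.2506  0.2487] rot [ 3.1415e+00 -1.0000e-04  5.9220e-01] F [ 0.1  0.3 -1.4] op 0.0216
```

View pics/w5.png

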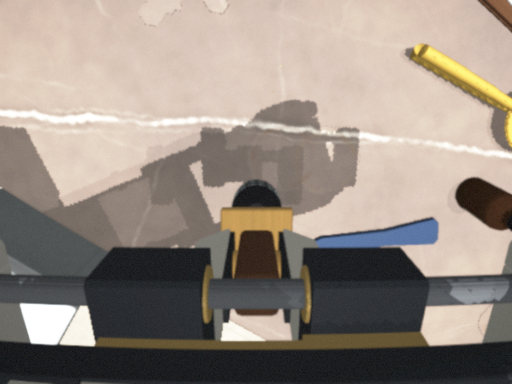

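View pics/z5.png

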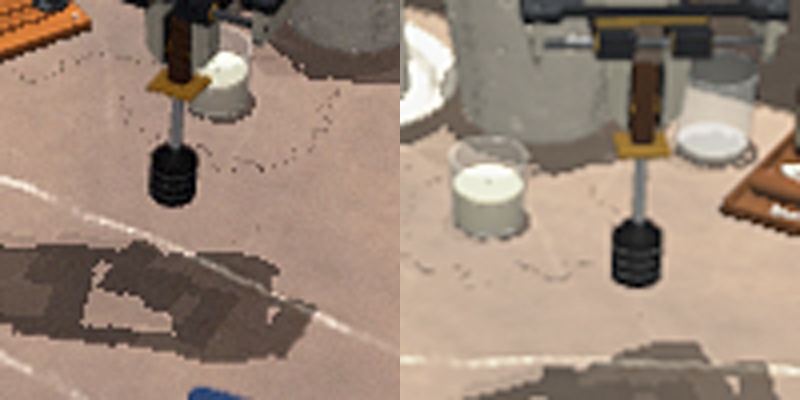

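```bash
cat > tilt.py <<'E'
from h import *
def tilt():
    s=robot.observe();p=s["tool_pos"];g=p+[0,0,.019]
    res={}
    for n in("side","scene"):
        c=cam(n);I=c["image"];P=cloud(c)
        near=(np.linalg.norm(P[...,:2]-g[:2],axis=-1)<.09)&(P[...,2]<g[2]-.07)&(P[...,2]>g[2]-.17)
        near=cv2.morphologyEx(near.astype(np.uint8),cv2.MORPH_OPEN,np.ones((2,2)))>0
        X=P[near]
        hd=X[X[:,2]<g[2]-.098]
        dark=near&(I.max(-1)<70)
        v,u=np.nonzero(dark); res[n]=(c,u.mean(),v.mean())
        sh=X[(X[:,2]>g[2]-.09)]
        print(n,len(X),"head cloud mean rel g",(hd.mean(0)-g).round(4),"shaft rel",(sh.mean(0)-g).round(4) if len(sh) else None,"headpx",u.mean().round(1),v.mean().round(1))
    # triangulate head centroid
    A=[];b=[]
    for n,(c,u,v) in res.items():
        T=c["cam_to_world"];d=T[:3,:3]@rays(c,[[u,v]])[0];d/=np.linalg.norm(d);M=np.eye(3)-np.outer(d,d);A.append(M);b.append(M@T[:3,3])
    x=np.linalg.lstsq(np.vstack(A),np.hstack(b),rcond=None)[0]
    r=x-g; R0=R.from_euler("xyz",s["tool_rot"]); rt=R0.inv().apply(r)
    print("head centre rel grasp world",r.round(4),"tool",rt.round(4),"tilt deg x,y",np.degrees(np.arctan2(rt[:2],rt[2])).round(1))
tilt()
E
python3 tilt.py
```

```text
side 177 head cloud mean rel g [-0.0021  0.0013 -0.1437] shaft rel [-0.1875 -0.3559  0.2259] headpx 273.2 223.7
scene 227 head cloud mean rel g [ 0.0054 -0.0075 -0.1392] shaft rel [-0.2648 -0.1312  0.0879] headpx 309.0 213.2
head centre rel grasp world [-0.0114 -0.0116 -0.128 ] tool [-0.0159  0.0033  0.128 ] tilt deg x,y [-7.1  1.5]
```

>>> arm_command([
  [[0, 0, 0, 0, 0, 0, -1], [0, 0, 0, 0, 0, 0, -1], [0, 0, 0, 0, 0, 0, -1], [0, 0, 0, 0, 0, 0, -1], [0, 0, 0, 0, 0, 0, -1]],
], grip_force=5)

```text
time: 6.7
tool_pos: [0.4861, -0.2506, 0.2487]
tool_rot: [3.142, -0.0, 0.592]
contact_force: [-0.7, 0.2, -2.2]
opening: 0.0223
```

```bash
python3 tilt.py
```

```text
side 180 head cloud mean rel g [-0.0023  0.0014 -0.1432] shaft rel [-0.0863 -0.1641  0.0557] headpx 273.2 223.7
scene 229 head cloud mean rel g [ 0.0059 -0.0076 -0.1399] shaft rel [-0.1185 -0.0627 -0.0098] headpx 309.0 213.2
head centre rel grasp world [-0.0114 -0.0117 -0.128 ] tool [-0.016   0.0033  0.128 ] tilt deg x,y [-7.1  1.5]
```

```bash
cat >> h.py <<'E'
def tri(L):
    A=[];b=[];D=[]
    for c,u,v in L:
        T=c["cam_to_world"];d=T[:3,:3]@rays(c,[[u,v]])[0];d/=np.linalg.norm(d);M=np.eye(3)-np.outer(d,d);A.append(M);b.append(M@T[:3,3])
    x=np.linalg.lstsq(np.vstack(A),np.hstack(b),rcond=None)[0]
    return x,[np.linalg.norm(M@x-q) for M,q in zip(A,b)]
E
python3 - <<'E'
from h import *
s=cam("side");c=cam("scene")
a=[]
for l,p,q in[("head",(273,224),(309,213)),("collar",(274.5,201),(310.3,186.5))]:
    x,e=tri([(s,*p),(c,*q)]);a.append(x);print(l,x.round(4),np.round(e,4))
d=a[0]-a[1];print(d,np.linalg.norm(d),"tool x",d[:2]@[np.cos(.592),np.sin(.592)])
C=cv2.cvtColor(s["image"][190:240,250:300],cv2.COLOR_RGB2BGR);D=cv2.cvtColor(c["image"][170:230,285:335],cv2.COLOR_RGB2BGR)
D=D[:50] if 0 else D
o=np.zeros((480,800,3),np.uint8);o[:400,:400]=cv2.resize(C,None,fx=8,fy=8,interpolation=0);o[:480,400:]=cv2.resize(D,None,fx=8,fy=8,interpolation=0)
cv2.imwrite("pics/z6.png",o)
E
```

```text
head [ 0.4735 -0.263   0.1406] [0.0016 0.0016]
collar [ 0.4822 -0.2568  0.2299] [0.0003 0.0003]
[-0.00873514 -0.00617354 -0.08929944] 0.08993778019868114 tool x -0.010693616090991015
```

View pics/z6.png

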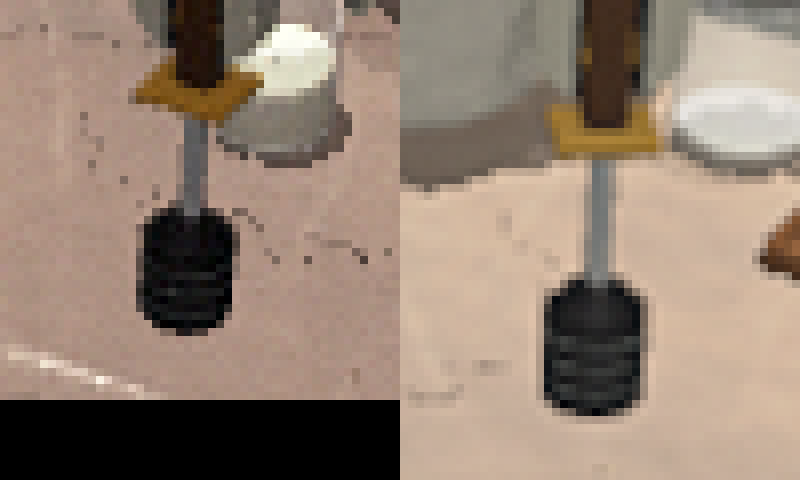

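Run:
```python
from h import *
w=cam("wrist"); save(w,"w6"); s=robot.observe(); p=s["tool_pos"]; R0=R.from_euler("xyz",s["tool_rot"]); g=R0.apply([0,0,-.019])+p
I=w["image"]; print("rows dark col257:",[ (r,int(I[r,257].max())) for r in range(172,212,2)])
for dz in(.105,.12,.14):
    for r in(179,206,236):
        X=onplane(w,[[257,r]],g[2]-dz)[0]; print(dz,r,R0.inv().apply(X-g).round(4))
for r in(207,213,236):
    X=onplane(w,[[257,r]],g[2]-.03)[0]; print("collar",r,R0.inv().apply(X-g).round(4))
P=cloud(w); hd=P[185:205,245:270].reshape(-1,3); print("head pts",R0.inv().apply(hd.mean(0)-g))
hz=P[210:228,235:280].reshape(-1,3); q=R0.inv().apply(hz-g); print("collar pts",q.min(0),q.max(0))
A=np.c_[q[:,:2],np.ones(len(q))]; print("plane slope",np.linalg.lstsq(A,q[:,2],rcond=None)[0])
print(p)
```

```text
rows dark col257: [(172, 128), (174, 127), (176, 128), (178, 121), (180, 73), (182, 56), (184, 51), (186, 26), (188, 35), (190, 30), (192, 30), (194, 30), (196, 28), (198, 27), (200, 36), (202, 28), (204, 46), (206, 63), (208, 122), (210, 172)]
0.105 179 [0.0142 0.0007 0.105 ]
0.105 206 [-0.0069  0.0007  0.105 ]
0.105 236 [-0.0317  0.0007  0.105 ]
0.12 179 [0.0101 0.0007 0.12  ]
0.12 206 [-0.0124  0.0007  0.12  ]
0.12 236 [-0.0387  0.0007  0.12  ]
0.14 179 [0.0046 0.0007 0.14  ]
0.14 206 [-0.0196  0.0007  0.14  ]
0.14 236 [-0.048   0.0007  0.14  ]
collar 207 [0.0196 0.0006 0.03  ]
collar 213 [0.0163 0.0006 0.03  ]
collar 236 [0.003  0.0006 0.03  ]
head pts [0.00208092 0.00067339 0.10561734]
collar pts [ 0.00517757 -0.01154813 -0.13829673] [0.08105136 0.0127732  0.03884458]
plane slope [-1.81164197e+00  5.57300450e-04  5.53452798e-02]
[ 0.48612355 -0.25058172  0.24863987]
```

View pics/w6.png

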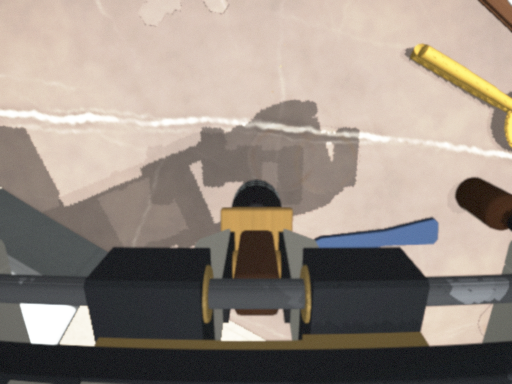

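>>> arm_command([
  [[0, 0, 0, 0, 0, 0, -1], [0, 0, 0, 0, 0, 0, -1], [0, 0, 0, 0, 0, 0, -1], [0, 0, 0, 0, 0, 0, -1], [0, 0, 0, 0, 0, 0, -1], [0, 0, 0, 0, 0, 0, -1]],
], grip_force=4)

```text
time: 7.55
tool_pos: [0.4861, -0.2506, 0.2486]
tool_rot: [3.142, -0.0, 0.592]
contact_force: [-0.8, 1.1, -2.6]
opening: 0.0216
```

```bash
cat > wt.py <<'E'
from h import *
w=cam("wrist"); s=robot.observe(); p=s["tool_pos"]; R0=R.from_euler("xyz",s["tool_rot"]); g=R0.apply([0,0,-.019])+p
I=w["image"].max(-1)[:,257].astype(int); r=next(r for r in range(140,215) if I[r]<85 and I[r+4]<60)
X=onplane(w,[[257,r-.5]],g[2]-.14)[0];x=R0.inv().apply(X-g)[0]
print("row",r,"bottom edge x",x.round(4),"tilt",np.degrees(np.arctan2(x-.02,.145)).round(1),"op",s["opening"],s["time"])
save(w,"wl")
E
python3 wt.py
```

```text
row 180 bottom edge x 0.0042 tilt -6.2 op 0.022088507589437097 7.6
```

>>> arm_command([
  [[0, 0.02, 0, 0, 0, 0, -1], [0, 0.04, 0, 0, 0, 0, -1], [0, 0.06, 0, 0, 0, 0, -1], [0, 0.072, 0, 0, 0, 0, -1], [0, 0.072, 0, 0, 0, 0, -1], [0, 0.072, 0, 0, 0, 0, -1], [0, 0.072, 0, 0, 0, 0, -1]],
])

```text
time: 8.3
tool_pos: [0.4862, -0.2505, 0.2486]
tool_rot: [3.142, -0.113, 0.592]
contact_force: [0.2, 0.1, -2.0]
opening: 0.0216
```

```bash
python3 tilt.py
python3 - <<'E'
from h import *
s=cam("side");c=cam("scene");w=cam("wrist");save(w,"w7")
C=cv2.cvtColor(s["image"][190:240,250:300],cv2.COLOR_RGB2BGR);D=cv2.cvtColor(c["image"][170:230,285:335],cv2.COLOR_RGB2BGR)
o=np.zeros((480,800,3),np.uint8);o[:400,:400]=cv2.resize(C,None,fx=8,fy=8,interpolation=0);o[:480,400:]=cv2.resize(D,None,fx=8,fy=8,interpolation=0)
cv2.imwrite("pics/z7.png",o)
ob=robot.observe();print(ob["tool_pos"],ob["tool_rot"],ob["opening"])
E
```

```text
side 168 head cloud mean rel g [ 0.009   0.0061 -0.1421] shaft rel [-0.0004 -0.0063 -0.0849] headpx 275.5 221.4
scene 223 head cloud mean rel g [ 0.0179 -0.     -0.1408] shaft rel [-0.0029 -0.0068 -0.0828] headpx 308.6 211.4
head centre rel grasp world [ 0.0019 -0.003  -0.1306] tool [-0.0148  0.0036  0.1298] tilt deg x,y [-6.5  1.6]
[ 0.48623051 -0.25046199  0.24858717] [-3.14159119 -0.11301029  0.59250699] 0.021931180998736748
```

View pics/z7.png

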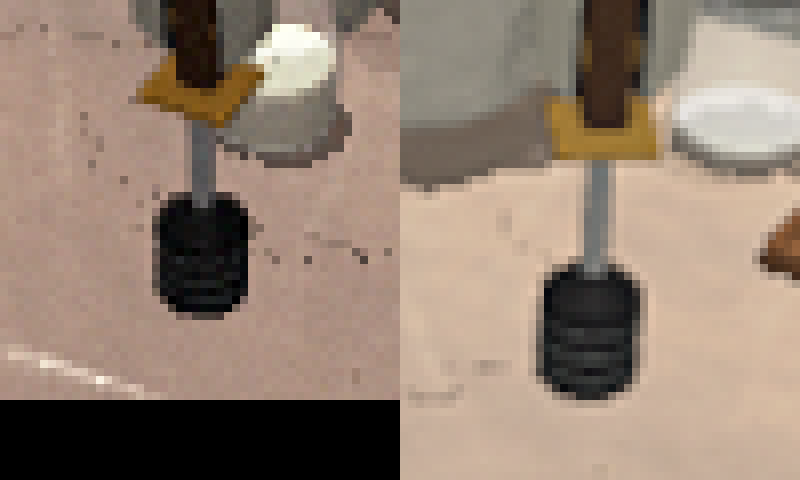

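>>> arm_command([
  [[0, 0, 0, 0, 0, 0, -1], [0, 0, 0, 0, 0, 0, -1], [0, 0, 0, 0, 0, 0, -1], [0, 0, 0, 0, 0, 0, -1], [0, 0, 0, 0, 0, 0, -1]],
], grip_force=40)

```text
time: 9.05
tool_pos: [0.4861, -0.2506, 0.2486]
tool_rot: [3.141, -0.113, 0.592]
contact_force: [-0.4, 0.2, -2.9]
opening: 0.021
```

Run:
```python
from h import *
s=cam("side");c=cam("scene");np.savez("c8.npz",**c);np.savez("s8.npz",**s)
C=cv2.cvtColor(s["image"][145:205,205:265],cv2.COLOR_RGB2BGR);D=cv2.cvtColor(c["image"][155:215,175:235],cv2.COLOR_RGB2BGR)
o=np.hstack([cv2.resize(x,None,fx=6.6,fy=6.6,interpolation=0) for x in(C,D)])
cv2.imwrite("pics/z8.png",o)
for n,c in(("side",s),("scene",c)):
    P=cloud(c)
    q=(P[...,2]>.128)&(P[...,2]<.152)&(P[...,0]>.44)&(P[...,0]<.545)&(P[...,1]>.15)&(P[...,1]<.25)
    X=P[q];print(n,len(X))
    for lo in np.arange(.45,.55,.015):
        m=(X[:,0]>=lo)&(X[:,0]<lo+.015)
        if m.sum(): print(round(lo,3),np.sort(X[m][:,1]).round(3).tolist(),X[m][:,2].mean().round(3))
```

```text
side 88
0.45 [0.172, 0.173, 0.174, 0.179, 0.211, 0.214, 0.215, 0.215, 0.216, 0.218] 0.141
0.465 [0.177, 0.177, 0.177, 0.179, 0.182, 0.192, 0.21, 0.211, 0.211, 0.212, 0.212, 0.215, 0.216, 0.217] 0.137
0.48 [0.178, 0.179, 0.183, 0.183, 0.184, 0.184, 0.187, 0.21, 0.213, 0.214, 0.216, 0.216, 0.221] 0.137
0.495 [0.177, 0.178, 0.181, 0.182, 0.183, 0.185, 0.185, 0.187, 0.187, 0.19, 0.209, 0.211, 0.211, 0.213, 0.213, 0.216, 0.218, 0.219, 0.219] 0.137
0.51 [0.181, 0.184, 0.184, 0.184, 0.185, 0.188, 0.19, 0.211, 0.212, 0.212, 0.214, 0.215, 0.219, 0.222] 0.137
0.525 [0.181, 0.182, 0.182, 0.183, 0.184, 0.188, 0.214, 0.215, 0.216, 0.216, 0.216, 0.218, 0.218, 0.22] 0.137
0.54 [0.186, 0.192, 0.217, 0.22] 0.134
scene 100
0.45 [0.17, 0.172, 0.172, 0.175, 0.177, 0.178, 0.208, 0.209, 0.209, 0.209, 0.213, 0.214, 0.216, 0.22] 0.145
0.465 [0.175, 0.177, 0.177, 0.182, 0.185, 0.205, 0.205, 0.209, 0.21, 0.213, 0.214, 0.214, 0.217] 0.14
0.48 [0.177, 0.179, 0.18, 0.181, 0.181, 0.184, 0.184, 0.186, 0.208, 0.209, 0.209, 0.209, 0.21, 0.21, 0.212, 0.213, 0.216, 0.217] 0.14
0.495 [0.179, 0.18, 0.18, 0.181, 0.182, 0.183, 0.185, 0.186, 0.189, 0.208, 0.211, 0.211, 0.212, 0.212, 0.213, 0.216, 0.217] 0.139
0.51 [0.179, 0.181, 0.181, 0.182, 0.184, 0.184, 0.186, 0.186, 0.21, 0.21, 0.213, 0.214, 0.215, 0.215, 0.216, 0.217] 0.14
0.525 [0.182, 0.184, 0.184, 0.185, 0.187, 0.189, 0.19, 0.211, 0.213, 0.215, 0.216, 0.217, 0.218, 0.219, 0.223] 0.139
0.54 [0.182, 0.184, 0.189, 0.189, 0.213, 0.214] 0.139
```

View pics/z8.png

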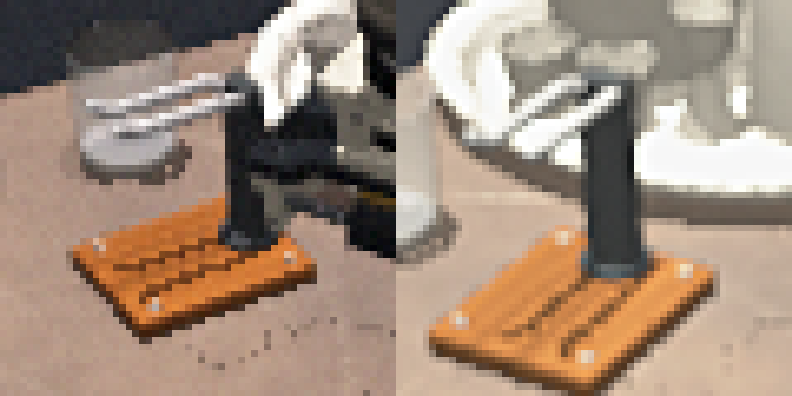

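```bash
cat >> h.py <<'E'
def row2(p,rpy):
    s=robot.observe(); R0=R.from_euler("xyz",s["tool_rot"]); p0=s["tool_pos"]
    R1=R.from_euler("xyz",rpy)
    print("row",((R0.inv()*R1).as_rotvec()/(np.pi/2)).round(4).tolist(),(R0.inv().apply(np.asarray(p)-p0)/0.3).round(4).tolist())
E
python3 - <<'E'
from h import *
y=np.radians(4.3); x=np.array([np.cos(y),np.sin(y),0]); F=np.array([.4972,.1975,0])
P=F-.11*x+.002*x+[0,0,.245]; print(P); row2(P,[np.pi,-.113,y])
print(robot.observe()["qpos"])
E
```

```text
[0.38950401 0.1894023  0.245     ]
row [-0.0371, -0.0001, 0.3271] [0.5466, -1.3967, 0.0742]
[-0.67984563  0.33727965  1.47489858  0.11229229  1.29752782  0.27016847]
```

>>> arm_command([
  [[-0.003, 0, 0.03, 0.015, -0.04, 0.002, -1], [-0.01, 0, 0.09, 0.05, -0.13, 0.006, -1], [-0.018, 0, 0.16, 0.1, -0.26, 0.014, -1], [-0.026, 0, 0.23, 0.15, -0.39, 0.02, -1], [-0.032, 0, 0.28, 0.2, -0.52, 0.028, -1], [-0.036, 0, 0.315, 0.25, -0.65, 0.034, -1], [-0.037, 0, 0.327, 0.28, -0.72, 0.04, -1], [-0.037, 0, 0.327, 0.3, -0.77, 0.04, -1]],
])

```text
time: 9.95
tool_pos: [0.4318, -0.0064, 0.2471]
tool_rot: [-3.141, -0.113, 0.076]
contact_force: [-0.2, -0.1, -2.2]
opening: 0.0218
```

Run:
```python
from h import *
y=np.radians(4.3); x=np.array([np.cos(y),np.sin(y),0]); F=np.array([.4972,.1975,0])
P=F-.11*x+.002*x+[0,0,.245]; row2(P,[np.pi,-.113,y])
o=robot.observe();print(o["tool_pos"],o["tool_rot"],o["opening"])
```

```text
row [-0.0004, -0.0003, 0.0009] [-0.0908, -0.6614, -0.0031]
[ 0.43176802 -0.00636246  0.24707783] [-3.14113228 -0.11347426  0.07643261] 0.021828931927277494
```

>>> arm_command([
  [[0, 0, 0.001, -0.005, -0.04, 0, -1], [0, 0, 0.001, -0.02, -0.13, 0, -1], [0, 0, 0.001, -0.036, -0.26, 0, -1], [0, 0, 0.001, -0.055, -0.4, 0, -1], [0, 0, 0.001, -0.073, -0.53, 0, -1], [0, 0, 0.001, -0.085, -0.62, -0.003, -1], [0, 0, 0.001, -0.09, -0.66, -0.003, -1], [0, 0, 0.001, -0.09, -0.66, -0.003, -1]],
])

```text
time: 10.75
tool_pos: [0.3902, 0.1885, 0.2448]
tool_rot: [-3.141, -0.113, 0.077]
contact_force: [0.2, -0.4, -2.0]
opening: 0.0214
```

Run:
```python
from h import *
y=np.radians(4.3); x=np.array([np.cos(y),np.sin(y),0]); F=np.array([.4972,.1975,0])
P=F-.11*x+.002*x+[0,0,.175]; row2(P,[np.pi,-.113,y])
o=robot.observe();print(o["tool_pos"],o["tool_rot"],o["opening"])
s=cam("side");c=cam("scene");w=cam("wrist");save(w,"w9")
C=cv2.cvtColor(s["image"][130:220,175:275],cv2.COLOR_RGB2BGR);D=cv2.cvtColor(c["image"][130:220,145:245],cv2.COLOR_RGB2BGR)
cv2.imwrite("pics/z9.png",np.hstack([cv2.resize(q,None,fx=4,fy=4,interpolation=2) for q in(C,D)]))
```

```text
row [-0.0006, -0.0001, 0.0009] [-0.0285, -0.0028, 0.2311]
[0.39024218 0.18854996 0.24484966] [-3.14082016 -0.11321674  0.0765167 ] 0.02142173105354616
```

View pics/z9.png

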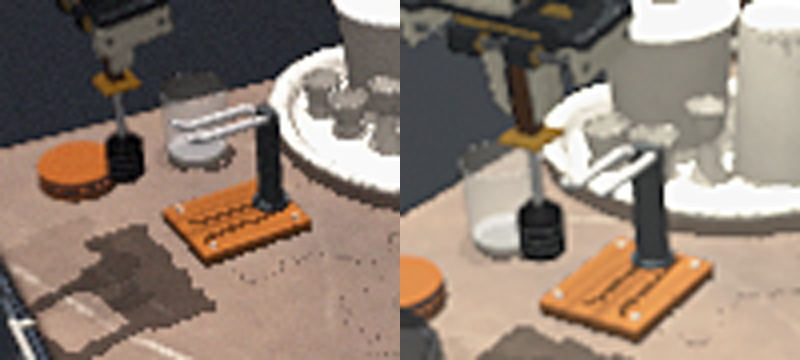

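View pics/w9.png

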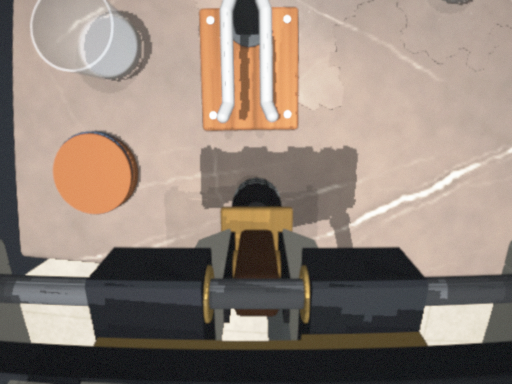

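Run:
```python
from h import *
w=cam("wrist"); I=w["image"]; o=robot.observe(); R0=R.from_euler("xyz",o["tool_rot"]); p=o["tool_pos"]
hsv=cv2.cvtColor(I,cv2.COLOR_RGB2HSV); m=(hsv[...,1]<60)&(hsv[...,2]>130); m[:,:205]=0;m[:,295:]=0
M=[]
for r in range(15,100,8):
    u=np.nonzero(m[r])[0]; L=u[(u>214)&(u<244)];Q=u[(u>252)&(u<282)]
    a,b=onplane(w,[[L.mean(),r],[Q.mean(),r]],.14); M.append((a+b)/2); print(r,L.min(),L.max(),Q.min(),Q.max(),a.round(4),b.round(4),((a+b)/2).round(4))
M=np.array(M); k=np.polyfit(M[:,0],M[:,1],1); print("yaw",np.degrees(np.arctan(k[0])),"y at .497",np.polyval(k,.4972))
print("tips",onplane(w,[[222,121],[275,121]],.146))
# base corners studs
y=np.arctan(k[0]); x=np.array([np.cos(y),np.sin(y),0])
# collar & shaft lateral, at the head col
hb=(I.max(-1)<60); 
for r in(188,194): 
    u=np.nonzero(hb[r])[0];u=u[(u>220)&(u<295)];print("head cols",r,u.min(),u.max(),onplane(w,[[(u.min()+u.max())/2,r]],p[2]-.10))
F=np.array([.4972,np.polyval(k,.4972),0]);P=F-.11*x+.002*x+[0,0,.175];row2(P,[np.pi,-.113,y]);print(P,p)
P=F+.002*x+[0,0,.175];row2(P,[np.pi,-.113,y]);print(P)
```

```text
15 219 231 258 270 [0.5335 0.2211 0.14  ] [0.5356 0.1919 0.14  ] [0.5346 0.2065 0.14  ]
23 219 231 259 270 [0.5277 0.2207 0.14  ] [0.5298 0.1911 0.14  ] [0.5288 0.2059 0.14  ]
31 219 232 259 271 [0.5219 0.2199 0.14  ] [0.524  0.1903 0.14  ] [0.523  0.2051 0.14  ]
39 220 237 253 271 [0.5162 0.2184 0.14  ] [0.5181 0.1915 0.14  ] [0.5171 0.205  0.14  ]
47 220 232 259 271 [0.5103 0.2188 0.14  ] [0.5124 0.1894 0.14  ] [0.5113 0.2041 0.14  ]
55 220 232 259 271 [0.5044 0.2184 0.14  ] [0.5065 0.189  0.14  ] [0.5054 0.2037 0.14  ]
63 220 232 259 271 [0.4985 0.2181 0.14  ] [0.5006 0.1885 0.14  ] [0.4995 0.2033 0.14  ]
71 221 232 259 271 [0.4926 0.2173 0.14  ] [0.4947 0.1881 0.14  ] [0.4936 0.2027 0.14  ]
79 221 232 259 271 [0.4867 0.2169 0.14  ] [0.4888 0.1876 0.14  ] [0.4877 0.2023 0.14  ]
87 221 233 259 271 [0.4807 0.2162 0.14  ] [0.4828 0.1871 0.14  ] [0.4818 0.2017 0.14  ]
95 221 233 260 271 [0.4747 0.2158 0.14  ] [0.4768 0.1863 0.14  ] [0.4758 0.201  0.14  ]
yaw 5.142417044345646 y at .497 0.20301308577890015
tips [[0.45469153 0.2178717  0.146     ]
 [0.45762319 0.17770509 0.146     ]]
head cols 188 242 273 [[0.4048142  0.18710045 0.14477035]]
head cols 194 236 276 [[0.39991291 0.18792544 0.14477035]]
row [0.0011, -0.0001, -0.0107] [-0.029, -0.0233, 0.2308]
[0.3896347  0.19333287 0.175     ] [0.39095617 0.18641371 0.24477035]
row [0.0011, -0.0001, -0.0107] [0.3353, -0.0295, 0.2722]
[0.49919195 0.20319235 0.175     ]
```

Run:
```python
from h import *
o=robot.observe();print(o["time"],o["tool_pos"],o["qpos"])
y=np.radians(5);x=np.array([np.cos(y),np.sin(y),0]);F=np.array([.4972,.2005,0]);P=F-.075*x+.002*x+[0,0,.18];row2(P,[np.pi,-.113,y]);print(P)
for i in range(3):
  w=cam("wrist");o=robot.observe();print(o["time"],o["tool_pos"],w["cam_to_world"][:3,3])
```

```text
10.95 [0.39095617 0.18641371 0.24477035] [ 0.28524182  0.09489925  1.80301449 -0.02613803  1.13314643  1.79303707]
row [0.001, -0.0001, -0.0092] [0.0882, -0.0175, 0.2273]
[0.42447779 0.19413763 0.18      ]
11.0 [0.39101722 0.18634195 0.24477868] [0.45362543 0.19094183 0.41012534]
11.05 [0.39103183 0.18635097 0.24477599] [0.45367247 0.19084084 0.41012976]
11.1 [0.39101615 0.1864291  0.24477776] [0.45368751 0.19083896 0.41013396]
```

>>> arm_command([
  [[0, 0, -0.009, 0.01, -0.003, 0.03, -1], [0, 0, -0.009, 0.03, -0.008, 0.08, -1], [0, 0, -0.009, 0.055, -0.012, 0.14, -1], [0, 0, -0.009, 0.075, -0.017, 0.19, -1], [0, 0, -0.009, 0.088, -0.017, 0.22, -1], [0, 0, -0.009, 0.088, -0.017, 0.227, -1], [0, 0, -0.009, 0.088, -0.017, 0.227, -1], [0, 0, -0.009, 0.088, -0.017, 0.227, -1]],
])

```text
time: 11.9
tool_pos: [0.4243, 0.1948, 0.1806]
tool_rot: [3.141, -0.114, 0.088]
contact_force: [0.2, -0.8, -1.7]
opening: 0.0214
```

Run:
```python
from h import *
s=cam("side");c=cam("scene");w=cam("wrist");save(w,"w10");o=robot.observe();print(o["tool_pos"],o["tool_rot"],o["time"])
np.savez("s10.npz",**s);np.savez("c10.npz",**c);np.savez("w10.npz",**w)
C=cv2.cvtColor(s["image"][145:205,195:255],cv2.COLOR_RGB2BGR);D=cv2.cvtColor(c["image"][150:210,165:225],cv2.COLOR_RGB2BGR)
cv2.imwrite("pics/z10.png",np.hstack([cv2.resize(q,None,fx=6.6,fy=6.6,interpolation=0) for q in(C,D)]))
```

```text
[0.42432386 0.19482829 0.1806777 ] [ 3.14055452 -0.11431039  0.08800008] 12.05
```

View pics/z10.png

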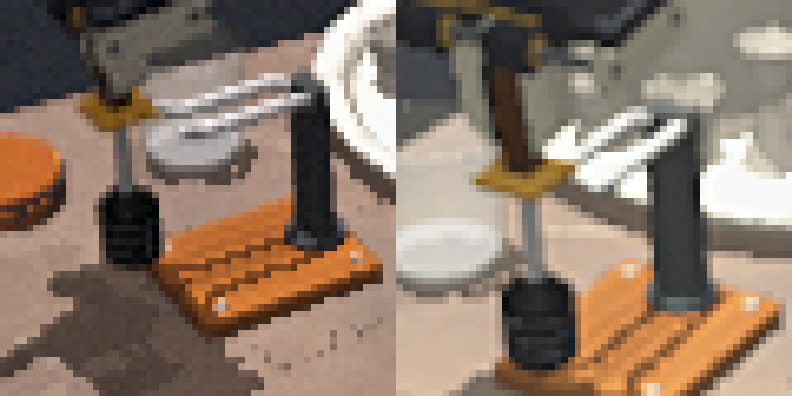

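View pics/w10.png

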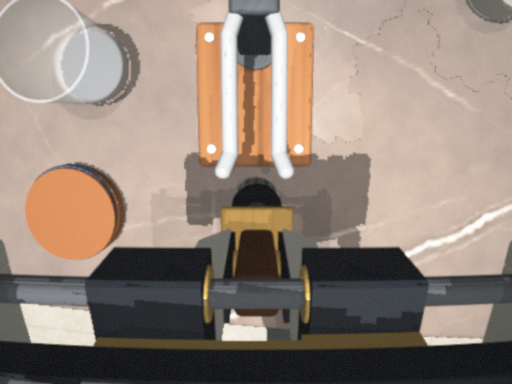

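Run:
```python
from h import *
w=dict(np.load("w10.npz")); I=w["image"]; o=robot.observe(); R0=R.from_euler("xyz",[np.pi,0,o["tool_rot"][2]]); p=o["tool_pos"]
hsv=cv2.cvtColor(I,cv2.COLOR_RGB2HSV); m=(hsv[...,1]<60)&(hsv[...,2]>130)
M=[]
for r in range(55,150,12):
    u=np.nonzero(m[r])[0]; L=u[(u>214)&(u<244)];Q=u[(u>264)&(u<295)]
    a,b=onplane(w,[[L.mean(),r],[Q.mean(),r]],.14); q=(a+b)/2;M.append(q);print(r,L.min(),L.max(),Q.min(),Q.max(),"tool",R0.inv().apply(q-p).round(4),np.linalg.norm(a-b).round(4))
M=np.array(M);k=np.polyfit(M[:,0],M[:,1],1);print("yaw",np.degrees(np.arctan(k[0])),"tool yaw",np.degrees(o["tool_rot"][2]),np.polyval(k,.4972))
print("collar",R0.inv().apply(onplane(w,[[256.5,212]],p[2]-.013)-p),"head",R0.inv().apply(onplane(w,[[257,190]],p[2]-.1)-p))
print("tips",R0.inv().apply(onplane(w,[[222,178],[287,178]],.14)-p))
```

```text
55 221 239 269 287 tool [ 0.1031 -0.0016  0.0407] 0.0278
67 221 236 271 287 tool [ 0.0964 -0.0018  0.0407] 0.0293
79 221 236 271 286 tool [ 0.0896 -0.0019  0.0407] 0.0292
91 221 236 271 286 tool [ 0.0827 -0.0019  0.0407] 0.0293
103 221 237 271 286 tool [ 0.0758 -0.0018  0.0407] 0.0291
115 222 237 271 286 tool [ 0.0688 -0.0016  0.0407] 0.029
127 222 237 271 286 tool [ 0.0618 -0.0017  0.0407] 0.0291
139 222 237 271 286 tool [ 0.0547 -0.0017  0.0407] 0.0293
yaw 5.169696895037644 tool yaw 5.0420330670942874 0.2030002571628049
collar [[ 0.01688499 -0.00015127  0.013     ]] head [[0.01248181 0.00023463 0.1       ]]
tips [[ 0.03113261 -0.02119604  0.0406777 ]
 [ 0.03114032  0.01843514  0.0406777 ]]
```

Run:
```python
from h import *
o=robot.observe(); p=o["tool_pos"];y=o["tool_rot"][2];x=np.array([np.cos(y),np.sin(y),0]);n=np.array([-np.sin(y),np.cos(y),0])
for d in(0,.075):
    P=p+d*x+.0017*n;P[2]=.173;print(P);row2(P,[np.pi,-.114,np.radians(5.1)])
```

```text
[0.42417445 0.19652171 0.173     ]
row [0.0007, -0.0002, -0.0006] [-0.0029, -0.0057, 0.0254]
[0.49888424 0.2031132  0.173     ]
row [0.0007, -0.0002, -0.0006] [0.2454, -0.0057, 0.0539]
```

Insert slowly, first half.

>>> arm_command([
  [[0, 0, 0, 0, -0.006, 0.025, -1], [0, 0, 0, 0.02, -0.006, 0.027, -1], [0, 0, 0, 0.05, -0.006, 0.031, -1], [0, 0, 0, 0.085, -0.006, 0.035, -1], [0, 0, 0, 0.115, -0.006, 0.038, -1], [0, 0, 0, 0.14, -0.006, 0.041, -1], [0, 0, 0, 0.14, -0.006, 0.041, -1]],
])

```text
time: 12.75
tool_pos: [0.4683, 0.2003, 0.1725]
tool_rot: [3.14, -0.114, 0.087]
contact_force: [0.9, 0.4, -1.9]
opening: 0.0214
```

Run:
```python
from h import *
s=cam("side");c=cam("scene");w=cam("wrist");save(w,"w11");o=robot.observe();print(o["tool_pos"],o["tool_rot"],o["contact_force"])
C=cv2.cvtColor(s["image"][145:205,195:255],cv2.COLOR_RGB2BGR);D=cv2.cvtColor(c["image"][150:210,165:225],cv2.COLOR_RGB2BGR)
cv2.imwrite("pics/z11.png",np.hstack([cv2.resize(q,None,fx=6.6,fy=6.6,interpolation=0) for q in(C,D)]))
row2([.4988,.2031,.173],[np.pi,-.114,np.radians(5.1)])
```

```text
[0.46667641 0.20026756 0.17237898] [ 3.14024737 -0.1123404   0.0878999 ] [ 0.55547089  0.35177209 -1.83313375]
row [0.0009, 0.0011, -0.0007] [0.107, -0.0, 0.01]
```

View pics/z11.png

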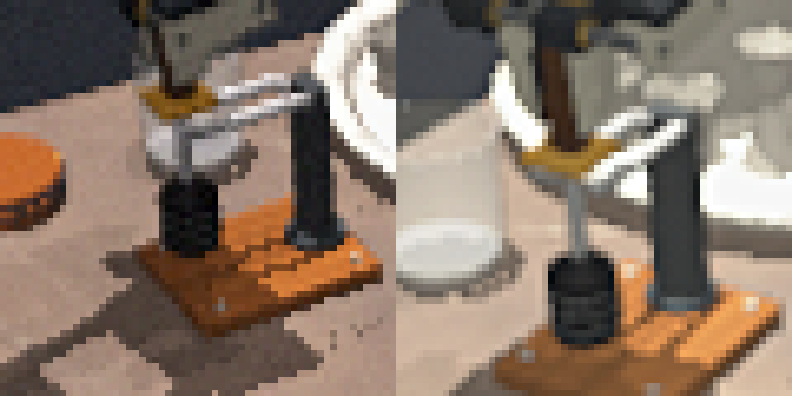

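View pics/w11.png

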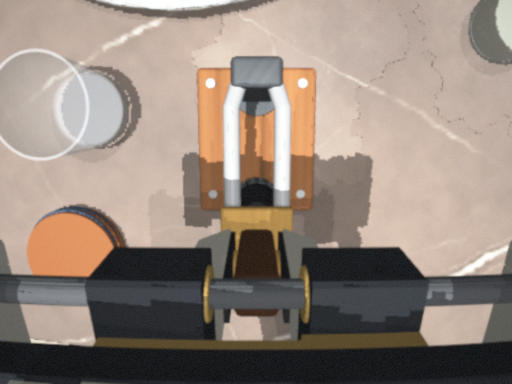

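>>> arm_command([
  [[0, 0, 0, 0.02, 0, 0.003, -1], [0, 0, 0, 0.045, 0, 0.006, -1], [0, 0, 0, 0.07, 0, 0.009, -1], [0, 0, 0, 0.09, 0, 0.01, -1], [0, 0, 0, 0.105, 0, 0.01, -1], [0, 0, 0, 0.105, 0, 0.01, -1], [0, 0, 0, 0.105, 0, 0.01, -1]],
])

```text
time: 13.6
tool_pos: [0.4984, 0.2031, 0.173]
tool_rot: [3.14, -0.113, 0.088]
contact_force: [-0.7, -0.3, -2.6]
opening: 0.0217
```

Run:
```python
from h import *
s=cam("side");c=cam("scene");w=cam("wrist");save(w,"w12");o=robot.observe();print(o["tool_pos"],o["tool_rot"],o["contact_force"])
C=cv2.cvtColor(s["image"][145:205,195:255],cv2.COLOR_RGB2BGR);D=cv2.cvtColor(c["image"][150:210,165:225],cv2.COLOR_RGB2BGR)
cv2.imwrite("pics/z12.png",np.hstack([cv2.resize(q,None,fx=6.6,fy=6.6,interpolation=0) for q in(C,D)]))
p=o["tool_pos"]
row2([p[0],p[1],.160],[np.pi,-.113,o["tool_rot"][2]])
row2([p[0],p[1],.157],[np.pi,-.113,o["tool_rot"][2]])
```

```text
[0.49826009 0.20309217 0.17314142] [ 3.14032328 -0.11287223  0.08798834] [-0.62719784 -0.34374115 -1.3225226 ]
row [0.0008, 0.0001, 0.0] [-0.0049, -0.0001, 0.0435]
row [0.0008, 0.0001, 0.0] [-0.0061, -0.0001, 0.0535]
```

View pics/z12.png

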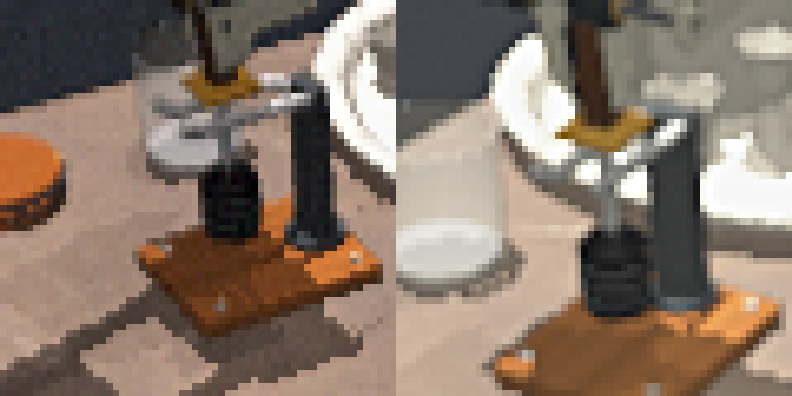

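View pics/w12.png

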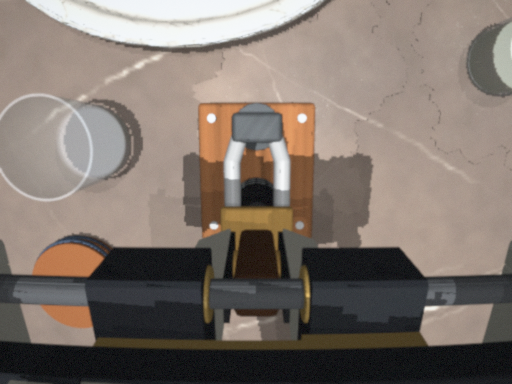

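Shaft is between the prongs; lower to just above contact, then feel.

>>> arm_command([
  [[0, 0, 0, -0.002, 0, 0.015, -1], [0, 0, 0, -0.004, 0, 0.03, -1], [0, 0, 0, -0.005, 0, 0.04, -1], [0, 0, 0, -0.005, 0, 0.0435, -1], [0, 0, 0, -0.005, 0, 0.0435, -1]],
])

```text
time: 14.25
tool_pos: [0.4984, 0.203, 0.1611]
tool_rot: [3.14, -0.114, 0.088]
contact_force: [-5.0, -0.9, 9.3]
opening: 0.0214
```

>>> arm_command([
  [[0, 0, 0, 0, 0, 0.003, -1], [0, 0, 0, 0, 0, 0.006, -1], [0, 0, 0, 0, 0, 0.006, -1]],
])

```text
time: 14.55
tool_pos: [0.4987, 0.2031, 0.161]
tool_rot: [3.14, -0.115, 0.088]
contact_force: [-11.6, -2.1, 21.8]
opening: 0.0217
```

>>> arm_command([
  [[0, 0, 0, 0, 0, -0.006, -1], [0, 0, 0, 0, 0, -0.008, -1], [0, 0, 0, 0, 0, -0.008, -1]],
])

```text
time: 14.85
tool_pos: [0.4986, 0.2031, 0.1611]
tool_rot: [3.14, -0.114, 0.088]
contact_force: [-4.0, -0.9, 7.1]
opening: 0.0211
```

Run:
```python
from h import *
s=cam("side");c=cam("scene");o=robot.observe();print(o["tool_pos"],o["tool_rot"],o["contact_force"])
C=cv2.cvtColor(s["image"][145:205,195:255],cv2.COLOR_RGB2BGR);D=cv2.cvtColor(c["image"][150:210,165:225],cv2.COLOR_RGB2BGR)
cv2.imwrite("pics/z13.png",np.hstack([cv2.resize(q,None,fx=6.6,fy=6.6,interpolation=0) for q in(C,D)]))
```

```text
[0.49863305 0.20314938 0.16112909] [ 3.14043725 -0.11384251  0.08791292] [-3.16453574 -1.06258063  8.31993295]
```

View pics/z13.png

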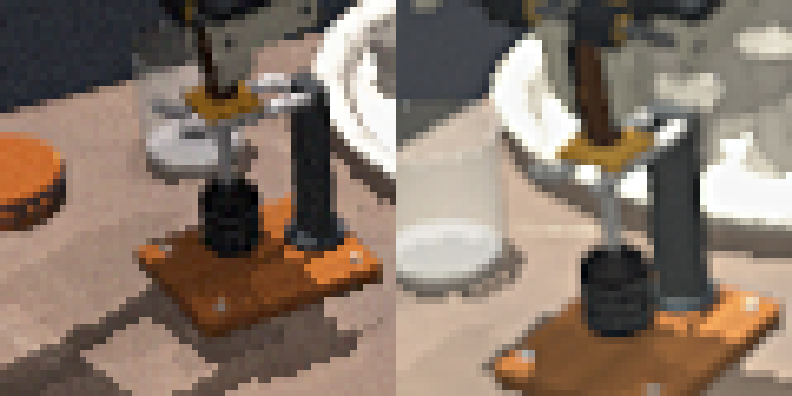

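>>> arm_command([
  [[0, 0, 0, 0, 0, 0, -1], [0, 0, 0, 0, 0, 0, -1], [0, 0, 0, 0, 0, 0, -1]],
], grip_force=5)

```text
time: 15.25
tool_pos: [0.4988, 0.2032, 0.1611]
tool_rot: [3.14, -0.114, 0.088]
contact_force: [-3.3, -0.4, 7.5]
opening: 0.0222
```

>>> arm_command([
  [[0, 0, 0, 0, 0, 0, -0.4], [0, 0, 0, 0, 0, 0, -0.2], [0, 0, 0, 0, 0, 0, 0], [0, 0, 0, 0, 0, 0, 0.2], [0, 0, 0, 0, 0, 0, 0.2], [0, 0, 0, 0, 0, 0, 0.2]],
])

```text
time: 15.85
tool_pos: [0.4985, 0.2031, 0.1605]
tool_rot: [3.14, -0.113, 0.088]
contact_force: [0.2, 0.6, 0.5]
opening: 0.0544
```

Run:
```python
from h import *
s=cam("side");c=cam("scene");w=cam("wrist");save(w,"w14");o=robot.observe();print(o["tool_pos"],o["tool_rot"],o["contact_force"],o["opening"])
C=cv2.cvtColor(s["image"][145:205,195:255],cv2.COLOR_RGB2BGR);D=cv2.cvtColor(c["image"][150:210,165:225],cv2.COLOR_RGB2BGR)
cv2.imwrite("pics/z14.png",np.hstack([cv2.resize(q,None,fx=6.6,fy=6.6,interpolation=0) for q in(C,D)]))
```

```text
[0.49845552 0.20306337 0.160584  ] [ 3.14034232 -0.1130876   0.08785362] [-0.27009211  0.48746386 -0.77980986] 0.05507936775797353
```

View pics/z14.png

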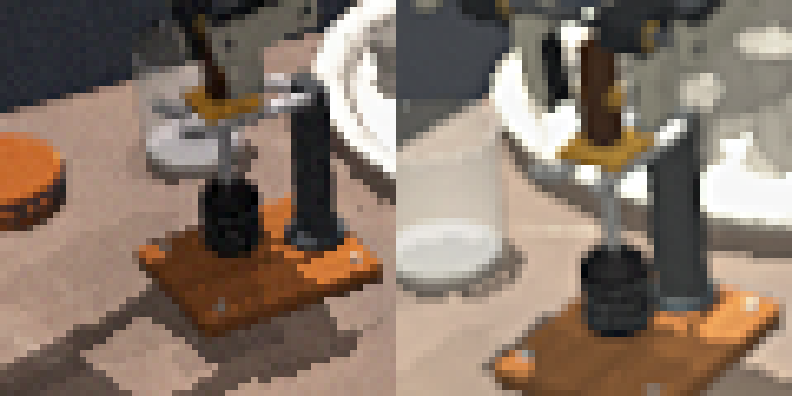

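View pics/w14.png

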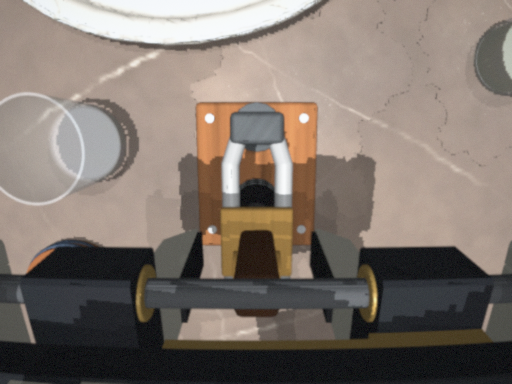

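Hanging free of the fingers. Retreat upward, ~120 mm, along the tool axis.

>>> arm_command([
  [[0, 0, 0, 0, 0, -0.03, 0.2], [0, 0, 0, 0, 0, -0.08, 0.2], [0, 0, 0, 0, 0, -0.15, 0.2], [0, 0, 0, 0, 0, -0.23, 0.2], [0, 0, 0, 0, 0, -0.31, 0.2], [0, 0, 0, 0, 0, -0.37, 0.2], [0, 0, 0, 0, 0, -0.4, 0.2], [0, 0, 0, 0, 0, -0.4, 0.2]],
])

```text
time: 16.8
tool_pos: [0.4853, 0.2022, 0.2814]
tool_rot: [3.141, -0.116, 0.088]
contact_force: [0.4, -0.1, 0.2]
opening: 0.0548
```

Run:
```python
from h import *
s=cam("side");c=cam("scene");w=cam("wrist");save(w,"w15");save(s,"s15");o=robot.observe();print(o["time"],o["tool_pos"],o["contact_force"],o["opening"])
C=cv2.cvtColor(s["image"][145:205,195:255],cv2.COLOR_RGB2BGR);D=cv2.cvtColor(c["image"][150:210,165:225],cv2.COLOR_RGB2BGR)
cv2.imwrite("pics/z15.png",np.hstack([cv2.resize(q,None,fx=6.6,fy=6.6,interpolation=0) for q in(C,D)]))
```

```text
16.95 [0.48448358 0.20190293 0.27881992] [ 0.40726529  0.15482636 -0.02898891] 0.055277549466328776
```

View pics/z15.png

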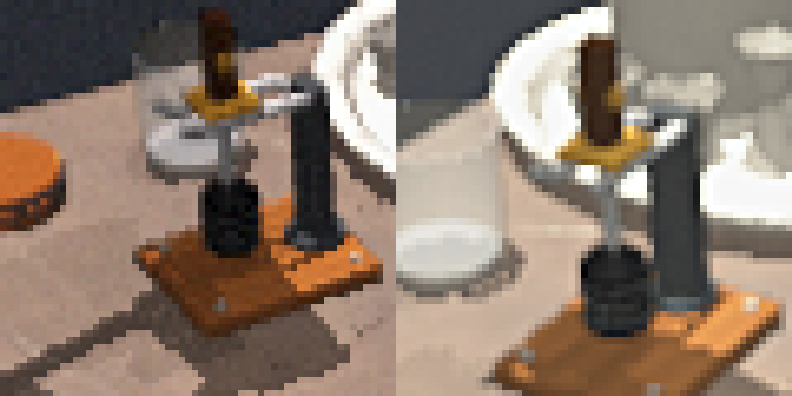

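View pics/w15.png

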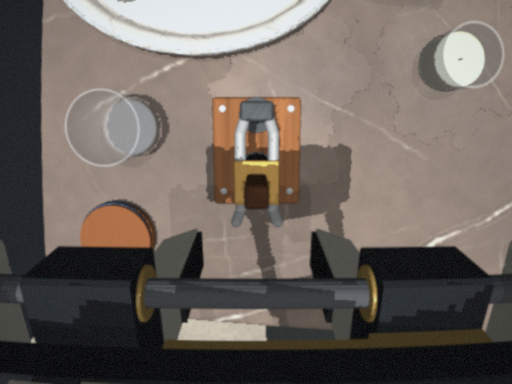

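View pics/s15.png

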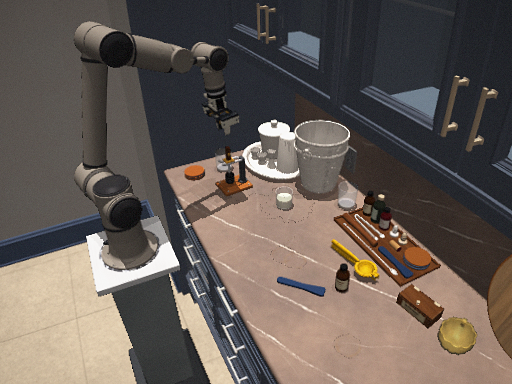

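The muddler hangs by its collar on the fork, upright in both views, and the gripper is well clear. The bystanders are where they were.

```bash
python3 -c "
from cell import robot
print(robot.hand_in())"
```

```text
the job is handed in; nothing more can be done
None
```

The muddler hangs head down in the stand's fork, resting on its collar with the shaft centred between the prongs. I handed the job in at about 17 s, with the gripper about 120 mm clear of it.

- **Pick and swing:** I gripped it at the studs with 40 N, lifted it to 0.25 m and eased through 12, 8, 6, 5 and 4 N. It swung down at 12 N, then stuck about 6–7° past vertical. Easing to 4 N did not free it, so I tilted the wrist 6.5° at 4 N. That brought it upright to within about 2° by my measurement. I then gripped it at 40 N again before carrying it to the stand.
- **Hang and release:** I entered by the mouth, lowered the collar onto the prongs, eased the grip and opened. Contact came about 2 mm higher than I had worked out, and the force reached about 25 N for a moment.
- **Last checks:** In the last pictures the muddler was still upright and centred after the retreat, with the measured contact force near zero. By eye in the same pictures, the bystanders had not moved.
- **Disagreement:** The scene and side cameras put the fork's centre about 5 mm away from where the wrist camera put it. I went by the wrist view, and the shaft then entered centred.

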